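# Raise the beaker three clicks into the sensor's view and hold

## Task

Pick up the clear beaker that stands beside the inspection stand (not the one far off among the bottles at the back left), and set it down gently, upright, on the black pad of the stand's lift stage, and let go of it. Then swing the stand's red-handled lever clockwise (seen from above) by exactly three clicks, never on to the fourth, and finish still holding the red handle with the fingers at the third click: the lever springs back if released. Leave the other things on the bench as they are.

Things in the scene. Friction and masses are not known exactly. Their poses are not given: they have to be found in the camera images.
- beaker: clear plastic beaker, open at the top, 67 mm tall, 53 mm across the rim (top 6 mm), 48 mm across the body and foot, 48 to 90 g; easily lifted from above by the rim. Origin: centre of its underside, z up. It stands on the bench, 15 to 50 cm to the right or to the left of the stand's axis and nearer the robot than it; a second, fixed beaker far away at the back left is only scenery.
- stand: inspection stand, fixed to the bench: white base plate 215 x 150 x 12 mm, origin at bench height on the vertical axis of stage and lever; x points to its back, y to its left, z up. A grey sensor head (38 x 52 mm, from 78 to 122 mm above the bench, its lens 75 mm behind the axis) looks across the stage; a brass pawl at the front rides on the toothed wheel.
- stage_top (a point): centre of the top face of the round lift stage (84 mm across, with a black rubber pad 75 mm across), on the stand's axis, 52 mm above the bench with the lever at rest; the lever lifts it 8 mm a click.
- lever: steel lever: a toothed wheel 122 mm across round the stand's axis, an arm 16 mm wide 20 to 29 mm above the bench, and at its end, 150 mm from the axis, an upright round red handle 22 mm thick and 77 mm tall, its top 105 mm above the bench. Origin: on the stand's axis at bench height; its x axis points along the arm to the handle, z up.
- lever_grip (a point): point on the handle's axis, 75 mm above the bench: a good height to pinch or push it.
- lever_angle (a joint): lever angle, rad: 0 at rest (pointing to the stand's right), growing clockwise from above towards the stand's front, travel 1.25. Clicks at 0.25, 0.50, 0.75 (third), 1.00, 1.25. The push at the handle fades to about 5 N as the pawl falls into a click and jumps to about 8 N on leaving it for the next (10 N at most); a spring drives the lever back to 0 when let go.
- reagent_a: bystander: small amber bottle with dark cap, 48 mm across, 90 mm tall; origin under its centre. Stands at the other side of the stand than the beaker.
- timer: bystander: white bench timer, 60 x 68 x 21 mm, origin under its centre, lying in front of the stand.
- tape_roll: bystander: roll of tape lying flat, 75 mm across, 24 mm high, origin under its centre, behind the lever.
Not all that is in view belongs to the job. What is shaped like the beaker but purple or yellow is not meant.

How it is judged:
By the outcome, as a careful person would: the job done as asked, in the order asked, and still so for the second after the job is handed in, while the arm keeps its last pose, push and grip.
It also fails if it takes over 64 s, if anything falls off the work surface, if the arm or the gripper's body presses on something with over 40 N, if the wrist force passes 120 N, or if a joint passes its speed limit or range.

## Robot

A 6-joint arm with a two-finger parallel gripper is mounted at the origin on a cart in front of the work surface, level with it; the furniture and walls round the work are solid. World frame = base frame: x ahead of the robot, y to its left, z up, the work surface at z = 0. Lengths are in m, angles in rad, forces in N, time in s.
With the tool pointing down it reaches from about 0.375 to 0.9 m from the base axis. Payload 3.1 kg.
Tool frame: the origin (TCP) lies where the fingers leave the gripper's body, on its centre line; the fingertips stand 73 mm ahead of it and the grasp point (between the pads) lies 54 mm ahead of it; z points along the fingers, y is the line along which they close (so a half turn about z gives the same grasp; the last joint's range is limited). The gripper opens to 85 mm and grips with 20 to 120 N. Pads are 22 mm wide; open, the fingers measure 114 mm over their backs; the gripper's body (76 mm by 85 mm) begins 54 mm behind the grasp point. The pads swing forward as they close: fully open they stand 13 mm farther back than shut.
Start: joints at [-1.411, 0.527, 1.433, -0, 1.181, -0.178], TCP at [0.207, -0.59, 0.304] pointing down, gripper open.
Joint ranges: [-3.08, 3.08], [-0.75, 2.2], [0.22, 2.44], [-1.43, 4.57], [0, 2.65], [-2.85, 2.85]. Speed limits (rad/s): [2.79, 2.79, 3.14, 3.14, 3.14, 3.14].

## Interface

Orientations are given as a unit quaternion [x, y, z, w].
In Python, from station import manip gives the robot as it stands.
- The arm moves only by the shell command python3 -m crank 'ROWS' [FORCE]. ROWS is JSON, a list of rows, each an object with "dp": the shift along the tool's x, y, z normalised to -1 to 1, where 1 is 50 cm, a list of three; "delta_rot": the turn, a rotation vector about the tool's x, y, z normalised to -1 to 1, where 1 is 2 pi rad, a list of three; "fingers": the opening, from -1 (shut) to 1 (fully open). A call has 1 to 12 rows; each row shifts and turns the commanded pose from where the row before left it, along the tool's axes as they then stand; what a row does not reach is not made up. A row lasts 1/12 s, in which the tool goes at most 41.7 mm and 7.16 degrees, less where a joint would pass 70% of its speed; a pose out of reach is approached as far as the arm can. A call with a number of a shift or a turn outside -1 to 1 is refused whole. A call with a gripper value outside its range is refused whole. The fingers move at their own pace and stop on an object; FORCE is the grip in N (left out, the last holds). Time passes only in rows, so rows that do not move let the fingers close. It gives the time, the measured TCP pose, the force, the opening and the grip force at its end, in the units of the state.
- manip.sense(): the state, without advancing time (a new reading comes with each control period).
- manip.snapshot(name): name is "side" or "top"; returns (picture, depth): 420x560x3 uint8, red, green, blue; 420x560 float32, m along the optical axis (not along the pixel's ray), 0 where there is no reading.
- manip.camera_model(name): a dict with "fx", "fy", "cx", "cy" (pixels), "origin" and "attitude" of the camera in the world. Camera axes: x right, y up, looking along -z (the intrinsics and any distortion apply to the point x, -y, -z); pixel columns grow to the right and rows downward; lengths in m; the calibration is good to about 2 mm. A picture is of the moment at which its call begins. camera_model takes no time and is no camera call.
- manip.sign_off(): hands the job in; it is judged then, once.
The state is a dict: "t": time; "q": joint angles; "qd": joint speeds; "tau": joint torques, N m; "tcp_pos": TCP position; "tool_rot": TCP orientation; "force": force on the tool from outside, world axes, zero at the start; "ft_torque": the same for the moment, N m; "finger_gap": opening from 0.0 (shut) to 1.0 (fully open); "gripper_force": force on a finger pad.
Only numpy, scipy, OpenCV 4.12 (cv2) and the standard library are available. Lean on these libraries where they do the work, as an engineer would, in place of code of your own. Each camera call takes 0.05 s, during which the arm holds its last target. There are 200 camera calls.

## Working session

There is one attempt and no reset: what is moved stays moved. The work goes in short steps, Python scripts to look and compute and a shell command to move; the robot and the scene stay as the last step left them, time stands still between calls to the robot, and variables do not carry over. Pictures are saved under pics/ and viewed, at most 10 in all, crops included, and the job is handed in when it is done.

```bash
mkdir -p pics; ls; python3 - <<'E'
from station import manip
import cv2,numpy as np
s=manip.sense();print({k:np.round(v,3).tolist() for k,v in s.items()})
for n in("side","top"):
    p,d=manip.snapshot(n);cv2.imwrite(f"pics/{n}0.png",p[:,:,::-1]);np.save(f"pics/{n}0.npy",d);print(n,manip.camera_model(n),(d>0).mean())
E
```

```text
pics
{'t': 0.0, 'q': [-1.411, 0.528, 1.434, -0.0, 1.181, -0.179], 'qd': [-0.002, -0.002, 0.002, -0.001, -0.002, 0.0], 'tau': [0.001, -44.234, -17.802, -0.0, 0.009, 0.0], 'tcp_pos': [0.207, -0.589, 0.303], 'tool_rot': [0.986, 0.168, 0.0, -0.001], 'force': [1.065, 1.053, -0.435], 'ft_torque': [-0.007, 0.035, -0.003], 'gripper_force': 0.0, 'finger_gap': 1.001}
side {'fx': 392.50570924355884, 'fy': 392.50570924355884, 'cx': 279.5340747705225, 'cy': 213.06890451946367, 'origin': array([0.08598058, 1.01032638, 0.47913713]), 'attitude': array([-0.14169485,  0.55123355,  0.79667792, -0.20339232])} 0.9961011904761905
top {'fx': 435.2248222481421, 'fy': 435.2248222481421, 'cx': 280.15055505612344, 'cy': 209.9358354630412, 'origin': array([0.44455293, 0.05937073, 1.22094883]), 'attitude': array([-0.0494226 ,  0.04068316,  0.71635289, -0.69479552])} 0.9958715986394557
```

View pics/side0.png

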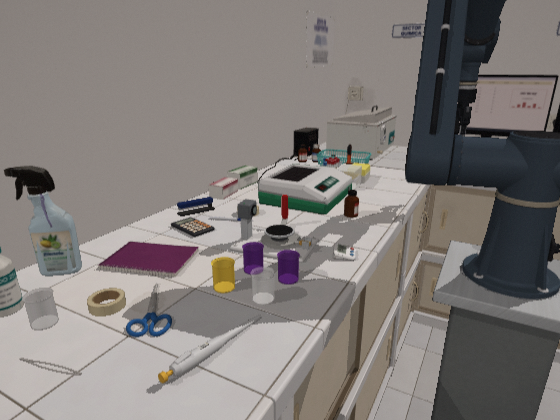

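View pics/top0.png

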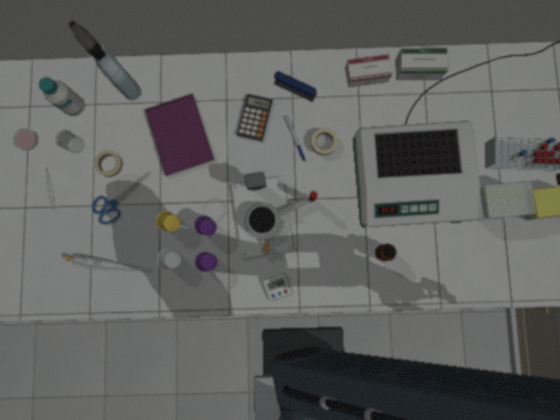

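The clear beakers are at side (263,285) / top (172,260) and at side (41,308) / top (70,140). The first is left of the stand (top (262,220)) and nearer the robot, so it fits. The second, at the back left, is scenery. Purple at top (205,225) and (206,262) and yellow at (169,222) are not meant. The red handle is at top (313,196), side (285,205).

```bash
cat > h.py <<'E'
from station import manip
import cv2,numpy as np
from scipy.spatial.transform import Rotation as R
def cam(n):
    m=manip.camera_model(n);return m,R.from_quat(m["attitude"]).as_matrix(),np.array(m["origin"])
def ray(n,u,v):
    m,A,o=cam(n);return o,A@np.array([(u-m["cx"])/m["fx"],-(v-m["cy"])/m["fy"],-1])
def at_z(n,u,v,z):
    o,r=ray(n,u,v);return o+r*(z-o[2])/r[2]
def proj(n,P):
    m,A,o=cam(n);c=(np.atleast_2d(P)-o)@A
    return np.c_[m["cx"]+m["fx"]*c[:,0]/-c[:,2],m["cy"]-m["fy"]*c[:,1]/-c[:,2]]
def cloud(n,d):
    m,A,o=cam(n);v,u=np.mgrid[:420,:560]
    c=np.stack([(u-m["cx"])/m["fx"]*d,-(v-m["cy"])/m["fy"]*d,-d],-1)
    return c@A.T+o
def tri(a,b):
    (o1,r1),(o2,r2)=ray("side",*a),ray("top",*b)
    s=np.linalg.lstsq(np.c_[r1,-r2],o2-o1,rcond=None)[0]
    p,q=o1+s[0]*r1,o2+s[1]*r2;return (p+q)/2,np.linalg.norm(p-q)
E
python3 - <<'E'
from h import *
s=cv2.imread("pics/side0.png");t=cv2.imread("pics/top0.png")
a=cv2.resize(s[180:320,180:380],(800,560),interpolation=3)[:, :]
b=cv2.resize(t[170:310,140:340],(800,560),interpolation=3)
cv2.imwrite("pics/c1.png",cv2.resize(a,(780,546))[:298]);
# stack: side crop of beakers left, top crop right
l=cv2.resize(s[185:310,190:310],(400,417),interpolation=3);r=cv2.resize(t[175:300,150:330],(400,278),interpolation=3)
o=np.zeros((417,800,3),np.uint8);o[:,:400]=l;o[:278,400:]=r;cv2.imwrite("pics/crop1.png",o)
d=np.load("pics/top0.npy");C=cloud("top",d);print("z map beaker top");print(np.round(C[244:276:3,156:190:3,2]*1000).astype(int))
hs=cv2.cvtColor(t,cv2.COLOR_BGR2HSV)
red=((hs[...,0]<8)|(hs[...,0]>172))&(hs[...,1]>140)&(hs[...,2]>60);red[:,:290]=0;red[:,330:]=0
red[:180]=0;red[:,:][215:]=0
P=C[red];print("red top",P.shape,np.round(np.c_[P.min(0),P.max(0),np.median(P,0)],3).tolist(), np.argwhere(red).mean(0)[::-1])
k=red&(C[...,2]>.095);print(np.argwhere(k).mean(0)[::-1],C[k].mean(0))
ds=np.load("pics/side0.npy");S=cloud("side",ds);hs=cv2.cvtColor(s,cv2.COLOR_BGR2HSV)
red=((hs[...,0]<8)|(hs[...,0]>172))&(hs[...,1]>140)&(hs[...,2]>60);red[:,:270]=0;red[:,300:]=0
P=S[red];print("red side",np.round(np.c_[P.min(0),P.max(0),np.median(P,0)],3).tolist())
# stage
w=np.s_[195:245,240:290];hz=C[w][...,2];m=(hz>.045)&(hz<.058);print("stage",m.sum(),np.round(C[w][m].mean(0),4), (C[w][m].min(0)+C[w][m].max(0))/2,np.median(hz[m]))
w=np.s_[165:195,240:275];m=C[w][...,2]>.11;print("head",C[w][m].mean(0))
E
```

```text
z map beaker top
[[ 2  3  5  5 -2  2  3  6  5  7  2  1]
 [ 3  0  1 -1 -1  1  2  0  2  7  3 -2]
 [ 0 -2 68 62 53 66 -4  1  1  5  1  3]
 [-2 67 47 19  8  7 68 26  0 -2  0  1]
 [-1 57 28  5  1  4  1 46 12  4  4 -2]
 [ 3 52 26  3  5  6  2 49 16  2  3 -1]
 [ 3 57 32  4  4  3  3 42  9  0 -2  3]
 [-1 66 48 23  0  3 54 27  2 -1  3 -2]
 [ 6  3  3 64 64  4  4  2  2  2  4  4]
 [ 0  2  1 -3  3 -1  0 -1  3  2  4  1]
 [-2  0  4 -2  3  0  2 -1  2  1 -2  4]]
red top (30, 3) [[0.617, 0.632, 0.624], [-0.021, -0.01, -0.015], [0.078, 0.109, 0.104]] [313.1 195.3]
[313.14285714 195.07142857] [ 0.62407843 -0.01566702  0.10446188]
red side [[0.618, 0.98, 0.625], [-0.834, 0.001, -0.006], [0.029, 0.105, 0.069]]
stage 740 [0.5714 0.1213 0.0516] [0.57196866 0.12152574 0.05148546] 0.05162557810865742
head [0.66489486 0.13238345 0.13116231]
```

View pics/crop1.png

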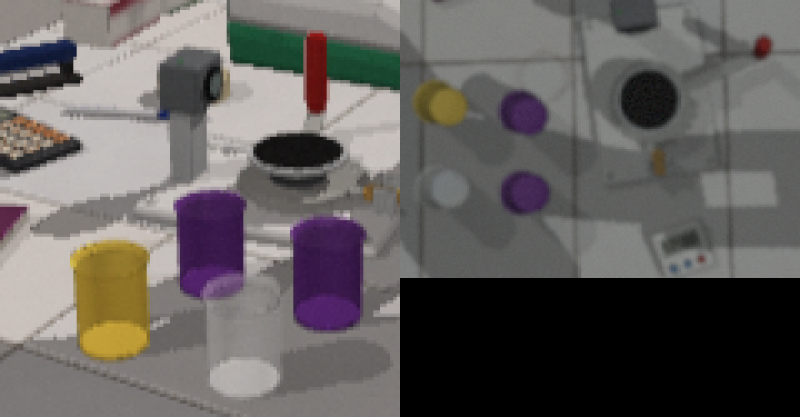

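The crop confirms it. The colourless beaker (side crop (243,335), crop's top view (445,187)) is the target, with two purple and one yellow around it. Next I fit its position and those of its neighbours.

```bash
cat >> h.py <<'E'
def circ(P):
    A=np.c_[2*P[:,:2],np.ones(len(P))];s=np.linalg.lstsq(A,(P[:,:2]**2).sum(1),rcond=None)[0]
    return s[:2],np.sqrt(s[2]+s[0]**2+s[1]**2)
def go(target,ang=None):
    "total tool-frame dp (normalised) to target TCP, and turn about tool z (normalised) to bring tool y to ang deg"
    s=manip.sense();r=R.from_quat(s["tool_rot"]);v=r.inv().apply(np.array(target)-s["tcp_pos"])
    y=r.apply([0,1,0]);a=np.degrees(np.arctan2(y[1],y[0]))
    o=dict(t=s["t"],tcp=np.round(s["tcp_pos"],4),dp=np.round(v/.5,3),rows=np.linalg.norm(v)/.0417,yang=round(a,1),zax=np.round(r.apply([0,0,1]),3))
    if ang is not None:
        d=(a-ang+90)%180-90;o["rotz"]=round(d/360,4);o["rotrows"]=abs(d)/7.16
        w=R.from_euler('z',d,degrees=True).inv().apply(v);o["dp_after_rot"]=np.round(w/.5,3)
    print(o)
E
python3 - <<'E'
from h import *
C=cloud("top",np.load("pics/top0.npy"));S=cloud("side",np.load("pics/side0.npy"))
for nm,(u,v) in dict(beaker=(172,260),yel=(169,222),p1=(205,225),p2=(206,262)).items():
    w=C[v-19:v+19,u-19:u+19].reshape(-1,3);P=w[(w[:,2]>.06)&(w[:,2]<.075)]
    c,r=circ(P);print(nm,len(P),c,r,P[:,2].mean())
w=S[262:306,245:282].reshape(-1,3);P=w[(w[:,2]>.06)&(w[:,2]<.072)];print("side",len(P),circ(P),P.mean(0))
C0=at_z("top",172,260,.06);print(C0)
w=S[225:245,262:298].reshape(-1,3);P=w[(w[:,2]>.045)&(w[:,2]<.058)];print("stage side",len(P),P.mean(0),(P.min(0)+P.max(0))/2)
go([.45,-.2,.30]);go([.47,.33,.28],45)
E
```

```text
beaker 75 [0.472433   0.37615815] 0.025027593616438002 0.06518382256128431
yel 79 [0.57597339 0.37856049] 0.0250083699142791 0.06481375801624271
p1 78 [0.56037898 0.27600204] 0.024862255766098216 0.06528313002453227
p2 86 [0.46362013 0.27499406] 0.024986989857660322 0.06510780742322164
side 113 (array([0.47413494, 0.3798478 ]), np.float64(0.025347812042993634)) [0.4764144  0.37607979 0.06277365]
[0.46847137 0.36306389 0.06      ]
stage side 298 [0.57050674 0.13169954 0.04879115] [0.57219147 0.12750649 0.04813679]
{'t': 0.1, 'tcp': array([ 0.2071, -0.5892,  0.303 ]), 'dp': array([ 0.716, -0.573,  0.007]), 'rows': np.float64(11.001403249657564), 'yang': np.float64(-70.6), 'zax': array([-0.   ,  0.002, -1.   ])}
{'t': 0.1, 'tcp': array([ 0.2071, -0.5892,  0.303 ]), 'dp': array([ 1.105, -1.56 ,  0.049]), 'rows': np.float64(22.932714917866225), 'yang': np.float64(-70.6), 'zax': array([-0.   ,  0.002, -1.   ]), 'rotz': np.float64(0.1788), 'rotrows': np.float64(8.987929217869096), 'dp_after_rot': array([-0.928, -1.672,  0.049])}
```

```bash
python3 -m crank '[{"dp":[0.06,-0.048,0],"delta_rot":[0,0,0],"fingers":1},{"dp":[0.06,-0.048,0],"delta_rot":[0,0,0],"fingers":1},{"dp":[0.06,-0.048,0],"delta_rot":[0,0,0],"fingers":1},{"dp":[0.06,-0.048,0],"delta_rot":[0,0,0],"fingers":1},{"dp":[0.06,-0.048,0],"delta_rot":[0,0,0],"fingers":1},{"dp":[0.06,-0.048,0],"delta_rot":[0,0,0],"fingers":1},{"dp":[0.06,-0.048,0],"delta_rot":[0,0,0],"fingers":1},{"dp":[0.06,-0.048,0],"delta_rot":[0,0,0],"fingers":1},{"dp":[0.06,-0.048,0],"delta_rot":[0,0,0],"fingers":1},{"dp":[0.06,-0.048,0],"delta_rot":[0,0,0],"fingers":1},{"dp":[0.06,-0.048,0],"delta_rot":[0,0,0],"fingers":1},{"dp":[0.06,-0.048,0],"delta_rot":[0,0,0],"fingers":1}]'
python3 -m crank '[{"dp":[0,0,0],"delta_rot":[0,0,-0.0198],"fingers":1},{"dp":[0,0,0],"delta_rot":[0,0,-0.0198],"fingers":1},{"dp":[0,0,0],"delta_rot":[0,0,-0.0198],"fingers":1},{"dp":[0,0,0],"delta_rot":[0,0,-0.0198],"fingers":1},{"dp":[0,0,0],"delta_rot":[0,0,-0.0198],"fingers":1},{"dp":[0,0,0],"delta_rot":[0,0,-0.0198],"fingers":1},{"dp":[0,0,0],"delta_rot":[0,0,-0.0198],"fingers":1},{"dp":[0,0,0],"delta_rot":[0,0,-0.0198],"fingers":1},{"dp":[0,0,0],"delta_rot":[0,0,-0.0198],"fingers":1},{"dp":[0,0,0],"delta_rot":[0,0,-0.0198],"fingers":1},{"dp":[0,0,0],"delta_rot":[0,0,-0.0198],"fingers":1},{"dp":[0,0,0],"delta_rot":[0,0,-0.0198],"fingers":1}]'
python3 -c "
from h import *
go([.4725,.377,.25],45)"
```

```text
t: 1.1
tcp_pos: [0.4518, -0.1967, 0.3037]
tool_rot: [0.986, 0.168, -0.0, -0.0]
force: [1.4, -0.1, 0.7]
finger_gap: 0.996
gripper_force: 0.0
t: 2.1
tcp_pos: [0.4511, -0.1984, 0.3036]
tool_rot: [0.607, 0.795, -0.0, -0.0]
force: [0.1, -0.7, -0.7]
finger_gap: 1.0
gripper_force: 0.0
{'t': 2.1, 'tcp': array([ 0.4511, -0.1984,  0.3036]), 'dp': array([1.099, 0.344, 0.108]), 'rows': np.float64(13.868779585669156), 'yang': np.float64(15.2), 'zax': array([-0.001,  0.001, -1.   ]), 'rotz': np.float64(-0.0827), 'rotrows': np.float64(4.155886638288861), 'dp_after_rot': array([0.783, 0.844, 0.108])}
```

```bash
python3 -m crank '[{"dp":[0,0,0],"delta_rot":[0,0,-0.0166],"fingers":1},{"dp":[0,0,0],"delta_rot":[0,0,-0.0166],"fingers":1},{"dp":[0,0,0],"delta_rot":[0,0,-0.0166],"fingers":1},{"dp":[0,0,0],"delta_rot":[0,0,-0.0166],"fingers":1},{"dp":[0,0,0],"delta_rot":[0,0,-0.0166],"fingers":1},{"dp":[0.052,0.056,0.007],"delta_rot":[0,0,0],"fingers":1},{"dp":[0.052,0.056,0.007],"delta_rot":[0,0,0],"fingers":1},{"dp":[0.052,0.056,0.007],"delta_rot":[0,0,0],"fingers":1},{"dp":[0.052,0.056,0.007],"delta_rot":[0,0,0],"fingers":1},{"dp":[0.052,0.056,0.007],"delta_rot":[0,0,0],"fingers":1},{"dp":[0.052,0.056,0.007],"delta_rot":[0,0,0],"fingers":1},{"dp":[0.052,0.056,0.007],"delta_rot":[0,0,0],"fingers":1}]'
python3 -m crank '[{"dp":[0.052,0.056,0.007],"delta_rot":[0,0,0],"fingers":1},{"dp":[0.052,0.056,0.007],"delta_rot":[0,0,0],"fingers":1},{"dp":[0.052,0.056,0.007],"delta_rot":[0,0,0],"fingers":1},{"dp":[0.052,0.056,0.007],"delta_rot":[0,0,0],"fingers":1},{"dp":[0.052,0.056,0.007],"delta_rot":[0,0,0],"fingers":1},{"dp":[0.052,0.056,0.007],"delta_rot":[0,0,0],"fingers":1},{"dp":[0.052,0.056,0.007],"delta_rot":[0,0,0],"fingers":1},{"dp":[0,0,0],"delta_rot":[0,0,0],"fingers":1},{"dp":[0,0,0],"delta_rot":[0,0,0],"fingers":1}]'
python3 - <<'E'
from h import *
go([.4725,.377,.114],45)
p,d=manip.snapshot("side");cv2.imwrite("pics/s2.png",cv2.resize(p[100:320,170:400,::-1],(690,660),interpolation=3)[:600])
E
```

```text
t: 3.1
tcp_pos: [0.4619, 0.0704, 0.2791]
tool_rot: [0.385, 0.923, -0.0, -0.0]
force: [0.9, -0.3, -0.3]
finger_gap: 1.0
gripper_force: 0.0
t: 3.85
tcp_pos: [0.4726, 0.3376, 0.2541]
tool_rot: [0.383, 0.924, -0.0, -0.0]
force: [0.2, -0.9, -0.3]
finger_gap: 0.999
gripper_force: 0.0
{'t': 3.85, 'tcp': array([0.4726, 0.3376, 0.2541]), 'dp': array([0.056, 0.056, 0.28 ]), 'rows': np.float64(3.489853892279872), 'yang': np.float64(45.0), 'zax': array([-0.001, -0.001, -1.   ]), 'rotz': np.float64(-0.0), 'rotrows': np.float64(0.0005097981288283867), 'dp_after_rot': array([0.056, 0.056, 0.28 ])}
```

View pics/s2.png

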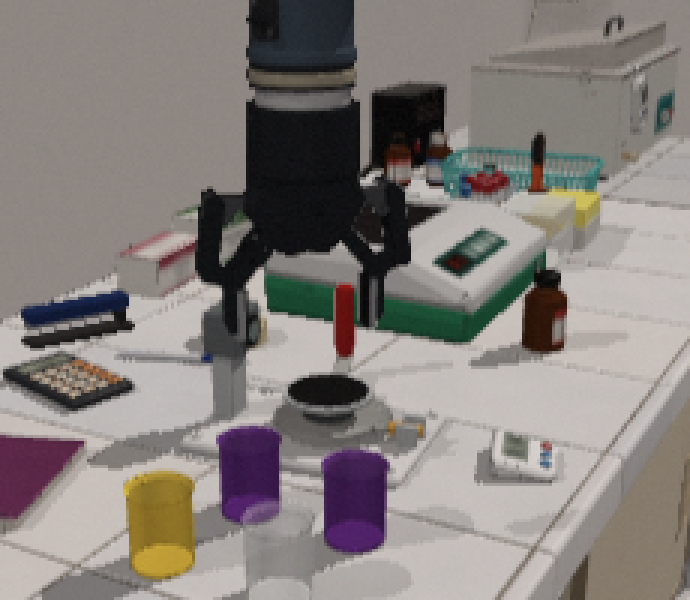

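The picture shows the open gripper over the scene (crop (305,200)). The beaker (crop (280,550)) is untouched, closer to the camera. I centre over it, then descend.

```bash
python3 -m crank '[{"dp":[0.028,0.028,0],"delta_rot":[0,0,0],"fingers":1},{"dp":[0.028,0.028,0],"delta_rot":[0,0,0],"fingers":1},{"dp":[0,0,0.05],"delta_rot":[0,0,0],"fingers":1},{"dp":[0,0,0.04],"delta_rot":[0,0,0],"fingers":1},{"dp":[0,0,0.03],"delta_rot":[0,0,0],"fingers":1},{"dp":[0,0,0],"delta_rot":[0,0,0],"fingers":1},{"dp":[0,0,0],"delta_rot":[0,0,0],"fingers":1}]'
python3 - <<'E'
from h import *
go([.4725,.377,.114],45)
p,d=manip.snapshot("side");cv2.imwrite("pics/s3.png",cv2.resize(p[170:320,180:350,::-1],(680,600),interpolation=3))
E
```

```text
t: 4.48
tcp_pos: [0.4734, 0.3738, 0.1944]
tool_rot: [0.385, 0.923, -0.001, -0.001]
force: [-0.0, -0.2, -0.3]
finger_gap: 0.998
gripper_force: 0.0
{'t': 4.4833, 'tcp': array([0.4734, 0.3738, 0.1944]), 'dp': array([0.006, 0.004, 0.161]), 'rows': np.float64(1.928612828746034), 'yang': np.float64(44.7), 'zax': array([-0.002, -0.001, -1.   ]), 'rotz': np.float64(-0.001), 'rotrows': np.float64(0.04801548146769899), 'dp_after_rot': array([0.006, 0.004, 0.161])}
```

View pics/s3.png

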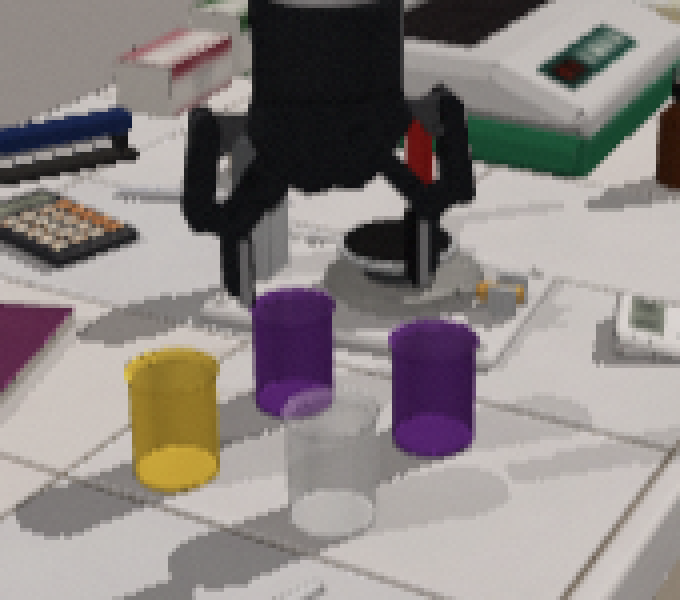

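The fingers (crop x 238 and 422) straddle the beaker (332), so I descend.

```bash
python3 -m crank '[{"dp":[0.003,0.002,0.04],"delta_rot":[0,0,0],"fingers":1},{"dp":[0.003,0.002,0.04],"delta_rot":[0,0,0],"fingers":1},{"dp":[0,0,0.04],"delta_rot":[0,0,0],"fingers":1},{"dp":[0,0,0.04],"delta_rot":[0,0,0],"fingers":1},{"dp":[0,0,0],"delta_rot":[0,0,0],"fingers":1},{"dp":[0,0,0],"delta_rot":[0,0,0],"fingers":0.3},{"dp":[0,0,0],"delta_rot":[0,0,0],"fingers":-0.2},{"dp":[0,0,0],"delta_rot":[0,0,0],"fingers":-0.6},{"dp":[0,0,0],"delta_rot":[0,0,0],"fingers":-1},{"dp":[0,0,0],"delta_rot":[0,0,0],"fingers":-1},{"dp":[0,0,0],"delta_rot":[0,0,0],"fingers":-1},{"dp":[0,0,0],"delta_rot":[0,0,0],"fingers":-1}]' 25
python3 -m crank '[{"dp":[0,0,0],"delta_rot":[0,0,0],"fingers":-1},{"dp":[0,0,-0.01],"delta_rot":[0,0,0],"fingers":-1},{"dp":[0,0,-0.02],"delta_rot":[0,0,0],"fingers":-1},{"dp":[0,0,-0.03],"delta_rot":[0,0,0],"fingers":-1},{"dp":[0,0,-0.04],"delta_rot":[0,0,0],"fingers":-1},{"dp":[0,0,-0.05],"delta_rot":[0,0,0],"fingers":-1},{"dp":[0,0,-0.05],"delta_rot":[0,0,0],"fingers":-1},{"dp":[0,0,-0.04],"delta_rot":[0,0,0],"fingers":-1},{"dp":[0,0,-0.02],"delta_rot":[0,0,0],"fingers":-1},{"dp":[0,0,0],"delta_rot":[0,0,0],"fingers":-1},{"dp":[0,0,0],"delta_rot":[0,0,0],"fingers":-1}]'
python3 - <<'E'
from h import *
go([.571,.122,.25],90)
p,d=manip.snapshot("side");cv2.imwrite("pics/s4.png",cv2.resize(p[100:280,180:380,::-1],(660,594),interpolation=3))
E
```

```text
t: 5.53
tcp_pos: [0.4738, 0.3794, 0.1172]
tool_rot: [0.384, 0.923, 0.001, 0.001]
force: [-0.6, -1.6, 5.9]
finger_gap: 0.591
gripper_force: 25.3
t: 6.45
tcp_pos: [0.4726, 0.3789, 0.2453]
tool_rot: [0.385, 0.923, 0.0, 0.0]
force: [-0.6, -1.0, -1.4]
finger_gap: 0.59
gripper_force: 26.2
{'t': 6.45, 'tcp': array([0.4726, 0.3789, 0.2453]), 'dp': array([-0.503, -0.222, -0.009]), 'rows': np.float64(6.599227594245315), 'yang': np.float64(44.8), 'zax': array([ 0.001,  0.   , -1.   ]), 'rotz': np.float64(-0.1256), 'rotrows': np.float64(6.31670166934831), 'dp_after_rot': array([-0.197, -0.514, -0.009])}
```

View pics/s4.png

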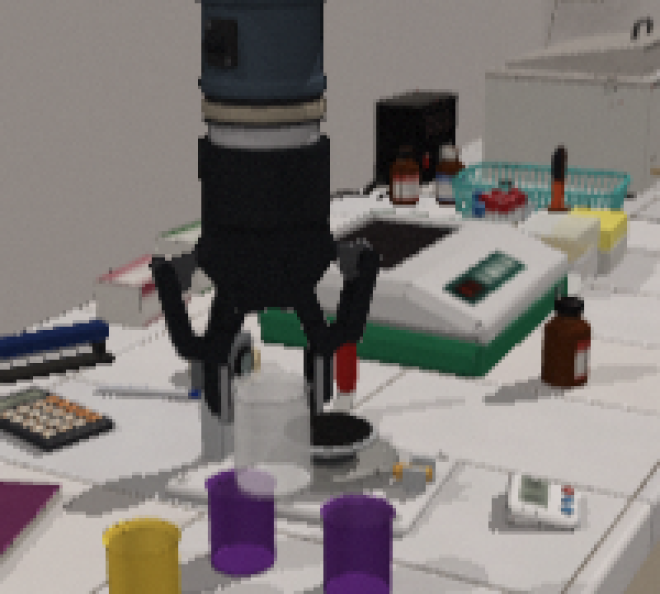

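The beaker hangs upright between the fingers (crop (272,430)). I now refine the stage centre and carry the beaker above it.

```bash
python3 -m crank '[{"dp":[0,0,0],"delta_rot":[0,0,-0.018],"fingers":-1},{"dp":[0,0,0],"delta_rot":[0,0,-0.018],"fingers":-1},{"dp":[0,0,0],"delta_rot":[0,0,-0.018],"fingers":-1},{"dp":[0,0,0],"delta_rot":[0,0,-0.018],"fingers":-1},{"dp":[0,0,0],"delta_rot":[0,0,-0.018],"fingers":-1},{"dp":[0,0,0],"delta_rot":[0,0,-0.018],"fingers":-1},{"dp":[0,0,0],"delta_rot":[0,0,-0.018],"fingers":-1},{"dp":[0,0,0],"delta_rot":[0,0,0],"fingers":-1}]'
python3 -m crank '[{"dp":[-0.01,-0.025,0],"delta_rot":[0,0,0],"fingers":-1},{"dp":[-0.018,-0.046,0],"delta_rot":[0,0,0],"fingers":-1},{"dp":[-0.018,-0.046,0],"delta_rot":[0,0,0],"fingers":-1},{"dp":[-0.018,-0.046,0],"delta_rot":[0,0,0],"fingers":-1},{"dp":[-0.018,-0.046,0],"delta_rot":[0,0,0],"fingers":-1},{"dp":[-0.018,-0.046,0],"delta_rot":[0,0,0],"fingers":-1},{"dp":[-0.018,-0.046,0],"delta_rot":[0,0,0],"fingers":-1},{"dp":[-0.018,-0.046,0],"delta_rot":[0,0,0],"fingers":-1},{"dp":[-0.018,-0.046,0],"delta_rot":[0,0,0],"fingers":-1},{"dp":[-0.018,-0.046,0],"delta_rot":[0,0,0],"fingers":-1},{"dp":[-0.018,-0.046,0],"delta_rot":[0,0,0],"fingers":-1},{"dp":[0,0,0],"delta_rot":[0,0,0],"fingers":-1}]'
python3 - <<'E'
from h import *
out=[]
for n,w in (("top",(195,245,240,290)),("side",(222,245,262,296))):
    g=cv2.cvtColor(cv2.imread(f"pics/{n}0.png"),6);m=np.zeros_like(g);m[w[0]:w[1],w[2]:w[3]]=g[w[0]:w[1],w[2]:w[3]]<50
    k,l,st,c=cv2.connectedComponentsWithStats(m);i=1+st[1:,4].argmax();out.append(c[i]);print(n,st[i],c[i],at_z(n,*c[i],.052))
print("tri",tri(out[1],out[0]))
# handle: side centroid by rows vs top
s=cv2.imread("pics/side0.png");h=cv2.cvtColor(s,40);red=((h[...,0]<8)|(h[...,0]>172))&(h[...,1]>140)&(h[...,2]>60);red[:,:270]=0;red[:,300:]=0;red[:190]=0;red[225:]=0
q=np.argwhere(red)[:,::-1];u0=q[:,1].min();tt=q[q[:,1]<=u0+1].mean(0);bb=q[q[:,1]>=q[:,1].max()-1].mean(0);print("side handle top",tt,"bottom",bb)
print("tri top",tri(tt,(313.1,195.1)))
go([.571,.122,.172],90)
E
```

```text
t: 7.17
tcp_pos: [0.4719, 0.3785, 0.2428]
tool_rot: [-0.002, 1.0, -0.001, -0.002]
force: [-0.5, -0.3, -0.5]
finger_gap: 0.593
gripper_force: 26.2
t: 8.17
tcp_pos: [0.5702, 0.1318, 0.2443]
tool_rot: [0.002, 1.0, -0.001, 0.0]
force: [-0.2, 0.5, -1.5]
finger_gap: 0.587
gripper_force: 26.2
top [249 207  26  26 511] [261.58121331 219.28571429] [0.57075609 0.12253137 0.052     ]
side [266 225  26  10 206] [278.92718447 229.72330097] [0.57023596 0.13085315 0.052     ]
tri (array([0.57255502, 0.1234106 , 0.04852793]), np.float64(0.0031434616084808423))
side handle top [284.5 195.6] bottom [284.5        217.33333333]
tri top (array([ 0.62716702, -0.01462517,  0.10064303]), np.float64(0.005577162089250145))
{'t': 8.1667, 'tcp': array([0.5702, 0.1318, 0.2443]), 'dp': array([-0.002, -0.019,  0.145]), 'rows': np.float64(1.749431668967843), 'yang': np.float64(89.7), 'zax': array([ 0.001, -0.002, -1.   ]), 'rotz': np.float64(-0.0007), 'rotrows': np.float64(0.03666028893388808), 'dp_after_rot': array([-0.001, -0.019,  0.145])}
```

```bash
python3 -m crank '[{"dp":[-0.002,-0.009,0],"delta_rot":[0,0,0],"fingers":-1},{"dp":[0,-0.009,0.02],"delta_rot":[0,0,0],"fingers":-1},{"dp":[0,0,0.04],"delta_rot":[0,0,0],"fingers":-1},{"dp":[0,0,0.04],"delta_rot":[0,0,0],"fingers":-1},{"dp":[0,0,0.02],"delta_rot":[0,0,0],"fingers":-1},{"dp":[0,0,0.01],"delta_rot":[0,0,0],"fingers":-1},{"dp":[0,0,0],"delta_rot":[0,0,0],"fingers":-1},{"dp":[0,0,0],"delta_rot":[0,0,0],"fingers":-1}]'
python3 -m crank '[{"dp":[0,0,0.004],"delta_rot":[0,0,0],"fingers":-1},{"dp":[0,0,0.004],"delta_rot":[0,0,0],"fingers":-1},{"dp":[0,0,0],"delta_rot":[0,0,0],"fingers":-1},{"dp":[0,0,0],"delta_rot":[0,0,0],"fingers":-1}]'
python3 - <<'E'
from h import *
go([.571,.122,.168],90)
p,d=manip.snapshot("side");cv2.imwrite("pics/s5.png",cv2.resize(p[150:260,220:350,::-1],(650,550),interpolation=3))
E
```

```text
t: 8.83
tcp_pos: [0.5694, 0.1281, 0.1799]
tool_rot: [-0.001, 1.0, 0.0, 0.0]
force: [0.1, 0.6, -0.2]
finger_gap: 0.59
gripper_force: 26.2
t: 9.17
tcp_pos: [0.5695, 0.1278, 0.1764]
tool_rot: [-0.001, 1.0, 0.0, 0.0]
force: [-0.2, 0.1, -1.4]
finger_gap: 0.588
gripper_force: 26.2
{'t': 9.1667, 'tcp': array([0.5695, 0.1278, 0.1764]), 'dp': array([-0.003, -0.012,  0.017]), 'rows': np.float64(0.2461142877454302), 'yang': np.float64(90.1), 'zax': array([ 0.001,  0.   , -1.   ]), 'rotz': np.float64(0.0004), 'rotrows': np.float64(0.018354375058673506), 'dp_after_rot': array([-0.003, -0.012,  0.017])}
```

View pics/s5.png

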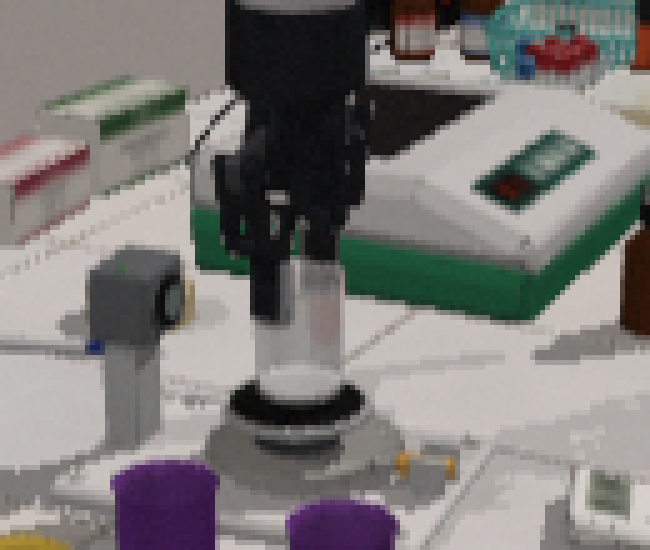

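The beaker hovers just above the pad (crop (300,385)). I shift about 5 mm in -y, then lower it in small steps.

```bash
python3 -m crank '[{"dp":[-0.002,-0.010,0],"delta_rot":[0,0,0],"fingers":-1},{"dp":[0,0,0.003],"delta_rot":[0,0,0],"fingers":-1},{"dp":[0,0,0.003],"delta_rot":[0,0,0],"fingers":-1},{"dp":[0,0,0.003],"delta_rot":[0,0,0],"fingers":-1},{"dp":[0,0,0],"delta_rot":[0,0,0],"fingers":-1},{"dp":[0,0,0],"delta_rot":[0,0,0],"fingers":-1}]'
python3 -m crank '[{"dp":[0,0,0.002],"delta_rot":[0,0,0],"fingers":-1},{"dp":[0,0,0],"delta_rot":[0,0,0],"fingers":-1},{"dp":[0,0,0],"delta_rot":[0,0,0],"fingers":-1}]'
```

```text
t: 9.72
tcp_pos: [0.5702, 0.1227, 0.1712]
tool_rot: [-0.001, 1.0, 0.0, -0.0]
force: [-0.1, -0.1, -1.3]
finger_gap: 0.591
gripper_force: 26.2
t: 9.97
tcp_pos: [0.5703, 0.1228, 0.1704]
tool_rot: [-0.001, 1.0, -0.0, -0.0]
force: [-0.1, 0.6, -0.7]
finger_gap: 0.593
gripper_force: 26.2
```

```bash
for i in 1 ; do python3 -m crank '[{"dp":[0,0,0.002],"delta_rot":[0,0,0],"fingers":-1},{"dp":[0,0,0],"delta_rot":[0,0,0],"fingers":-1}]' | grep -E "tcp|force:"
python3 -m crank '[{"dp":[0,0,0.002],"delta_rot":[0,0,0],"fingers":-1},{"dp":[0,0,0],"delta_rot":[0,0,0],"fingers":-1}]'| grep -E "tcp|force:"; done
```

```text
tcp_pos: [0.5704, 0.1228, 0.1694]
force: [0.2, -0.5, 0.6]
gripper_force: 26.3
tcp_pos: [0.5709, 0.1227, 0.1692]
force: [-0.6, -0.2, 3.7]
gripper_force: 26.5
```

The 3.7 N reading shows contact, so I open slowly and rise.

```bash
python3 -m crank '[{"dp":[0,0,0],"delta_rot":[0,0,0],"fingers":0.25},{"dp":[0,0,0],"delta_rot":[0,0,0],"fingers":0.3},{"dp":[0,0,0],"delta_rot":[0,0,0],"fingers":0.5},{"dp":[0,0,0],"delta_rot":[0,0,0],"fingers":0.75},{"dp":[0,0,0],"delta_rot":[0,0,0],"fingers":0.75},{"dp":[0,0,0],"delta_rot":[0,0,0],"fingers":0.75},{"dp":[0,0,-0.02],"delta_rot":[0,0,0],"fingers":0.75},{"dp":[0,0,-0.05],"delta_rot":[0,0,0],"fingers":0.75},{"dp":[0,0,-0.06],"delta_rot":[0,0,0],"fingers":0.75},{"dp":[0,0,-0.06],"delta_rot":[0,0,0],"fingers":0.75},{"dp":[0,0,0],"delta_rot":[0,0,0],"fingers":0.75},{"dp":[0,0,0],"delta_rot":[0,0,0],"fingers":0.75}]'
python3 - <<'E'
from h import *
go([.624,-.016,.25],20)
p,d=manip.snapshot("side");cv2.imwrite("pics/s6.png",cv2.resize(p[150:260,220:350,::-1],(650,550),interpolation=3))
S=cloud("side",d);w=S[195:240,262:296].reshape(-1,3);P=w[(w[:,2]>.11)&(w[:,2]<.125)];print(len(P),circ(P),P[:,2].max())
p,d=manip.snapshot("top");cv2.imwrite("pics/t6.png",p[:,:,::-1])
E
```

```text
t: 11.3
tcp_pos: [0.5715, 0.1228, 0.2663]
tool_rot: [-0.001, 1.0, 0.0, 0.003]
force: [-0.2, 0.4, -1.5]
finger_gap: 0.877
gripper_force: 0.0
{'t': 11.3, 'tcp': array([0.5715, 0.1228, 0.2663]), 'dp': array([-0.104, -0.278,  0.033]), 'rows': np.float64(3.5810844627915857), 'yang': np.float64(90.1), 'zax': array([ 0.006,  0.   , -1.   ]), 'rotz': np.float64(0.1948), 'rotrows': np.float64(9.795584071856851), 'dp_after_rot': array([-0.297,  0.004,  0.033])}
93 (array([0.57160244, 0.12211735]), np.float64(0.02500912687341153)) 0.11739838331767727
```

View pics/s6.png

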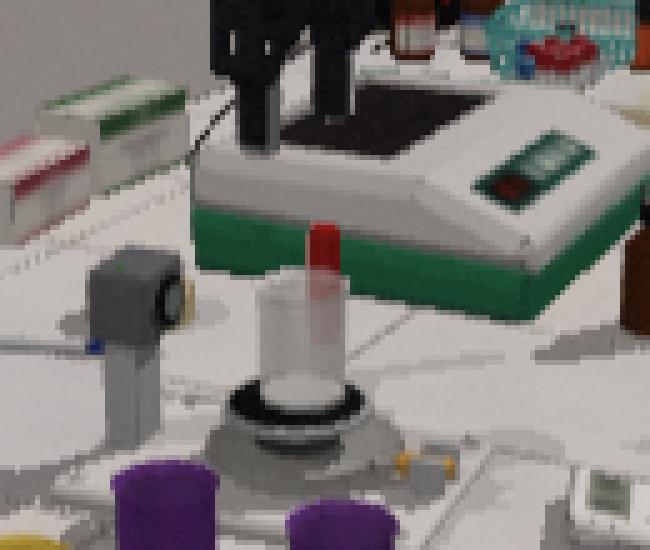

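The beaker stands upright and central on the pad (crop (300,340)). Next, the handle.

```bash
python3 -m crank '[{"dp":[0,0,0],"delta_rot":[0,0,0.0195],"fingers":1},{"dp":[0,0,0],"delta_rot":[0,0,0.0195],"fingers":1},{"dp":[0,0,0],"delta_rot":[0,0,0.0195],"fingers":1},{"dp":[0,0,0],"delta_rot":[0,0,0.0195],"fingers":1},{"dp":[0,0,0],"delta_rot":[0,0,0.0195],"fingers":1},{"dp":[0,0,0],"delta_rot":[0,0,0.0195],"fingers":1},{"dp":[0,0,0],"delta_rot":[0,0,0.0195],"fingers":1},{"dp":[0,0,0],"delta_rot":[0,0,0.0195],"fingers":1},{"dp":[0,0,0],"delta_rot":[0,0,0.0195],"fingers":1},{"dp":[0,0,0],"delta_rot":[0,0,0.0195],"fingers":1},{"dp":[0,0,0],"delta_rot":[0,0,0],"fingers":1},{"dp":[0,0,0],"delta_rot":[0,0,0],"fingers":1}]' 40
python3 -m crank '[{"dp":[-0.05,0,0],"delta_rot":[0,0,0],"fingers":1},{"dp":[-0.05,0,0],"delta_rot":[0,0,0],"fingers":1},{"dp":[-0.05,0,0],"delta_rot":[0,0,0],"fingers":1},{"dp":[-0.05,0,0],"delta_rot":[0,0,0],"fingers":1},{"dp":[-0.05,0,0],"delta_rot":[0,0,0],"fingers":1},{"dp":[-0.05,0,0],"delta_rot":[0,0,0],"fingers":1},{"dp":[0,0,0],"delta_rot":[0,0,0],"fingers":1},{"dp":[0,0,0],"delta_rot":[0,0,0],"fingers":1}]'
python3 - <<'E'
from h import *
go([.625,-.0175,.129],20.9)
for n in("side","top"):
    p,d=manip.snapshot(n);cv2.imwrite(f"pics/{n}7.png",p[:,:,::-1])
    if n=="side":
        h=cv2.cvtColor(p,cv2.COLOR_RGB2HSV);red=((h[...,0]<8)|(h[...,0]>172))&(h[...,1]>140)&(h[...,2]>60);red[:,:270]=0;red[:,300:]=0;red[:185]=0;red[225:]=0
        C=cloud(n,d);print(np.median(C[red],0),red.sum(),np.argwhere(red).mean(0))
cv2.imwrite("pics/s7.png",np.vstack([cv2.resize(cv2.imread("pics/side7.png")[130:240,220:350],(650,550),interpolation=3)]))
E
```

```text
t: 12.4
tcp_pos: [0.5697, 0.1227, 0.2621]
tool_rot: [0.573, 0.82, -0.001, -0.001]
force: [-0.2, -0.0, -0.4]
finger_gap: 1.003
gripper_force: 0.0
t: 13.07
tcp_pos: [0.6215, -0.0195, 0.2626]
tool_rot: [0.574, 0.819, -0.0, -0.001]
force: [-0.8, 0.7, -0.1]
finger_gap: 0.999
gripper_force: 0.0
{'t': 13.0667, 'tcp': array([ 0.6215, -0.0195,  0.2626]), 'dp': array([0.001, 0.008, 0.267]), 'rows': np.float64(3.2059168738070927), 'yang': np.float64(19.9), 'zax': array([-0.001,  0.001, -1.   ]), 'rotz': np.float64(-0.0028), 'rotrows': np.float64(0.13858283492974), 'dp_after_rot': array([0.001, 0.008, 0.267])}
[ 0.62526938 -0.00656716  0.09274852] 51 [199.07843137 284.54901961]
```

View pics/s7.png

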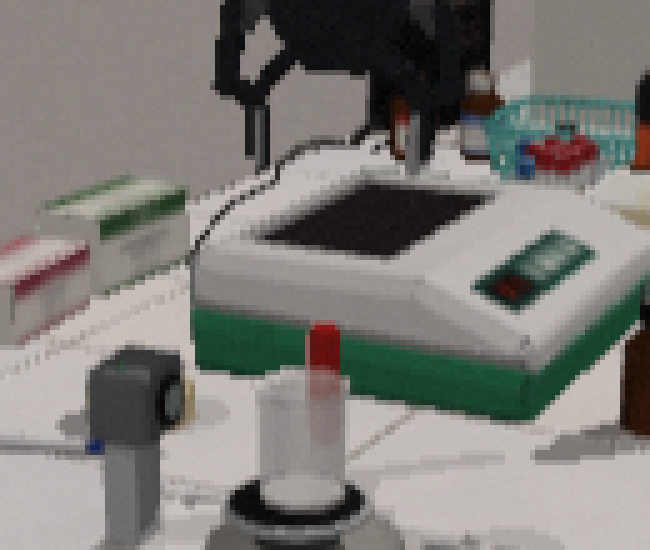

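The open fingers (crop x 258 and 415) straddle the red handle (324). I descend and then close gently.

```bash
python3 -m crank '[{"dp":[0,0.008,0],"delta_rot":[0,0,-0.0028],"fingers":1},{"dp":[0,0,0.04],"delta_rot":[0,0,0],"fingers":1},{"dp":[0,0,0.05],"delta_rot":[0,0,0],"fingers":1},{"dp":[0,0,0.05],"delta_rot":[0,0,0],"fingers":1},{"dp":[0,0,0.05],"delta_rot":[0,0,0],"fingers":1},{"dp":[0,0,0.045],"delta_rot":[0,0,0],"fingers":1},{"dp":[0,0,0.03],"delta_rot":[0,0,0],"fingers":1},{"dp":[0,0,0],"delta_rot":[0,0,0],"fingers":1},{"dp":[0,0,0],"delta_rot":[0,0,0],"fingers":1}]'
python3 -m crank '[{"dp":[0,0,0],"delta_rot":[0,0,0],"fingers":0.4},{"dp":[0,0,0],"delta_rot":[0,0,0],"fingers":-0.2},{"dp":[0,0,0],"delta_rot":[0,0,0],"fingers":-0.3},{"dp":[0,0,0],"delta_rot":[0,0,0],"fingers":-0.4},{"dp":[0,0,0],"delta_rot":[0,0,0],"fingers":-0.45},{"dp":[0,0,0],"delta_rot":[0,0,0],"fingers":-0.55},{"dp":[0,0,0],"delta_rot":[0,0,0],"fingers":-1},{"dp":[0,0,0],"delta_rot":[0,0,0],"fingers":-1},{"dp":[0,0,0],"delta_rot":[0,0,0],"fingers":-1},{"dp":[0,0,0],"delta_rot":[0,0,0],"fingers":-1}]' 40
python3 - <<'E'
from h import *
go([.625,-.0175,.129],20.9)
E
```

```text
t: 13.92
tcp_pos: [0.6248, -0.0157, 0.1303]
tool_rot: [0.566, 0.824, -0.0, -0.001]
force: [0.5, -0.7, -0.5]
finger_gap: 0.999
gripper_force: 0.0
t: 14.75
tcp_pos: [0.6274, -0.0164, 0.1322]
tool_rot: [0.567, 0.824, 0.002, 0.002]
force: [3.2, 4.0, 1.7]
finger_gap: 0.249
gripper_force: 39.2
{'t': 14.75, 'tcp': array([ 0.6274, -0.0164,  0.1322]), 'dp': array([-0.   , -0.005,  0.006]), 'rows': np.float64(0.10019345624512775), 'yang': np.float64(21.0), 'zax': array([ 0.006,  0.   , -1.   ]), 'rotz': np.float64(0.0002), 'rotrows': np.float64(0.008137377259153826), 'dp_after_rot': array([-0.   , -0.005,  0.006])}
```

The handle is gripped (gap about 21 mm). I add an angle readout and swing in stages.

```bash
cat >> h.py <<'E'
AX=np.array([.5715,.1225])
def lev(a0=-68.05):
    s=manip.sense();r=R.from_quat(s["tool_rot"]);g=s["tcp_pos"]+r.apply([0,0,.054]);v=g[:2]-AX
    ph=np.arctan2(v[1],v[0]);th=np.radians(a0)-ph;tan=np.array([np.sin(ph),-np.cos(ph)]);f=np.array(s["force"])
    y=r.apply([0,1,0]);print("t %.2f lever %.4f r %.4f z %.4f tang F %.1f rad F %.1f Fz %.1f yaw err deg %.1f gap %.3f"%(s["t"],th,np.hypot(*v),s["tcp_pos"][2],f[:2]@tan,f[:2]@v/np.hypot(*v),f[2],np.degrees(np.arctan2(y[1],y[0])-ph)-90,s["finger_gap"]))
E
python3 -c "from h import *;lev()"
python3 -m crank '[{"dp":[0,-0.0075,0],"delta_rot":[0,0,0.004],"fingers":-1},{"dp":[0,-0.0075,0],"delta_rot":[0,0,0.004],"fingers":-1},{"dp":[0,-0.0075,0],"delta_rot":[0,0,0.004],"fingers":-1},{"dp":[0,-0.0075,0],"delta_rot":[0,0,0.004],"fingers":-1},{"dp":[0,0,0],"delta_rot":[0,0,0],"fingers":-1},{"dp":[0,0,0],"delta_rot":[0,0,0],"fingers":-1}]' 50 >/dev/null; python3 -c "from h import *;lev()"
python3 -m crank '[{"dp":[0,-0.0075,0],"delta_rot":[0,0,0.004],"fingers":-1},{"dp":[0,-0.0075,0],"delta_rot":[0,0,0.004],"fingers":-1},{"dp":[0,-0.0075,0],"delta_rot":[0,0,0.004],"fingers":-1},{"dp":[0,-0.0075,0],"delta_rot":[0,0,0.004],"fingers":-1},{"dp":[0,0,0],"delta_rot":[0,0,0],"fingers":-1},{"dp":[0,0,0],"delta_rot":[0,0,0],"fingers":-1}]' >/dev/null; python3 -c "from h import *;lev()"
```

```text
t 14.75 lever -0.0017 r 0.1499 z 0.1322 tang F -4.5 rad F -2.5 Fz 1.7 yaw err deg -1.1 gap 0.249
t 15.25 lever 0.1012 r 0.1498 z 0.1322 tang F -4.2 rad F -3.7 Fz 3.7 yaw err deg -1.0 gap 0.242
t 15.75 lever 0.2060 r 0.1498 z 0.1322 tang F -4.7 rad F -4.0 Fz 5.1 yaw err deg -0.8 gap 0.246
```

```bash

python3 -m crank '[{"dp":[0,-0.0075,0],"delta_rot":[0,0,0.004],"fingers":-1},{"dp":[0,-0.0075,0],"delta_rot":[0,0,0.004],"fingers":-1},{"dp":[0,-0.0075,0],"delta_rot":[0,0,0.004],"fingers":-1},{"dp":[0,-0.0075,0],"delta_rot":[0,0,0.004],"fingers":-1},{"dp":[0,0,0],"delta_rot":[0,0,0],"fingers":-1},{"dp":[0,0,0],"delta_rot":[0,0,0],"fingers":-1}]' >/dev/null; python3 -c "from h import *;lev()"
python3 -m crank '[{"dp":[0,-0.0075,0],"delta_rot":[0,0,0.004],"fingers":-1},{"dp":[0,-0.0075,0],"delta_rot":[0,0,0.004],"fingers":-1},{"dp":[0,-0.0075,0],"delta_rot":[0,0,0.004],"fingers":-1},{"dp":[0,-0.0075,0],"delta_rot":[0,0,0.004],"fingers":-1},{"dp":[0,0,0],"delta_rot":[0,0,0],"fingers":-1},{"dp":[0,0,0],"delta_rot":[0,0,0],"fingers":-1}]' >/dev/null; python3 -c "from h import *;lev()"
python3 -m crank '[{"dp":[0,-0.0075,0],"delta_rot":[0,0,0.004],"fingers":-1},{"dp":[0,-0.0075,0],"delta_rot":[0,0,0.004],"fingers":-1},{"dp":[0,-0.0075,0],"delta_rot":[0,0,0.004],"fingers":-1},{"dp":[0,-0.0075,0],"delta_rot":[0,0,0.004],"fingers":-1},{"dp":[0,0,0],"delta_rot":[0,0,0],"fingers":-1},{"dp":[0,0,0],"delta_rot":[0,0,0],"fingers":-1}]' >/dev/null; python3 -c "from h import *;lev()"
```

```text
t 16.25 lever 0.3012 r 0.1498 z 0.1322 tang F -5.9 rad F -3.7 Fz 5.0 yaw err deg -1.0 gap 0.245
t 16.75 lever 0.4037 r 0.1497 z 0.1321 tang F -5.2 rad F -3.5 Fz 5.3 yaw err deg -0.9 gap 0.241
t 17.25 lever 0.5014 r 0.1497 z 0.1321 tang F -4.5 rad F -4.7 Fz 5.8 yaw err deg -1.1 gap 0.244
```

```bash

python3 -m crank '[{"dp":[0,-0.002,0],"delta_rot":[0,0,0.001],"fingers":-1},{"dp":[0,0,0],"delta_rot":[0,0,0],"fingers":-1},{"dp":[0,0,0],"delta_rot":[0,0,0],"fingers":-1}]' >/dev/null; python3 -c "from h import *;lev()"
python3 -m crank '[{"dp":[0,-0.002,0],"delta_rot":[0,0,0.001],"fingers":-1},{"dp":[0,0,0],"delta_rot":[0,0,0],"fingers":-1},{"dp":[0,0,0],"delta_rot":[0,0,0],"fingers":-1}]' >/dev/null; python3 -c "from h import *;lev()"
python3 -m crank '[{"dp":[0,-0.002,0],"delta_rot":[0,0,0.001],"fingers":-1},{"dp":[0,0,0],"delta_rot":[0,0,0],"fingers":-1},{"dp":[0,0,0],"delta_rot":[0,0,0],"fingers":-1}]' >/dev/null; python3 -c "from h import *;lev()"
python3 -m crank '[{"dp":[0,-0.002,0],"delta_rot":[0,0,0.001],"fingers":-1},{"dp":[0,0,0],"delta_rot":[0,0,0],"fingers":-1},{"dp":[0,0,0],"delta_rot":[0,0,0],"fingers":-1}]' >/dev/null; python3 -c "from h import *;lev()"
python3 -m crank '[{"dp":[0,-0.0075,0],"delta_rot":[0,0,0.004],"fingers":-1},{"dp":[0,-0.0075,0],"delta_rot":[0,0,0.004],"fingers":-1},{"dp":[0,-0.0075,0],"delta_rot":[0,0,0.004],"fingers":-1},{"dp":[0,-0.0075,0],"delta_rot":[0,0,0.004],"fingers":-1},{"dp":[0,-0.0075,0],"delta_rot":[0,0,0.004],"fingers":-1},{"dp":[0,0,0],"delta_rot":[0,0,0],"fingers":-1},{"dp":[0,0,0],"delta_rot":[0,0,0],"fingers":-1}]' >/dev/null; python3 -c "from h import *;lev()"
```

```text
t 17.50 lever 0.5053 r 0.1498 z 0.1321 tang F -4.7 rad F -5.8 Fz 4.3 yaw err deg -1.2 gap 0.242
t 17.75 lever 0.5109 r 0.1498 z 0.1321 tang F -4.7 rad F -4.8 Fz 3.9 yaw err deg -1.2 gap 0.244
t 18.00 lever 0.5175 r 0.1498 z 0.1321 tang F -5.0 rad F -5.4 Fz 4.6 yaw err deg -1.2 gap 0.245
t 18.25 lever 0.5240 r 0.1498 z 0.1321 tang F -4.6 rad F -5.1 Fz 4.6 yaw err deg -1.2 gap 0.242
t 18.83 lever 0.6525 r 0.1498 z 0.1321 tang F -2.5 rad F -6.5 Fz 4.8 yaw err deg -1.0 gap 0.240
```

```bash
cat >> h.py <<'E'
def rim():
    # stage/beaker lift from the edge of the image: mean shift of the beaker/pad template in the side view
    _,d=manip.snapshot("side");S=cloud("side",d);w=S[180:245,255:300].reshape(-1,3)
    w=w[np.hypot(*(w[:,:2]-AX).T)<.033];print("rim z 95pct",np.percentile(w[:,2],95),"mid",np.round(np.percentile(w[:,2],[80,90,98]),4))
E
python3 -c "
from h import *;rim()
S=cloud('side',np.load('pics/side0.npy'))"
S='[{"dp":[0,-0.003,0],"delta_rot":[0,0,0.0016],"fingers":-1}]'
python3 -m crank '[{"dp":[0,-0.003,0],"delta_rot":[0,0,0.0016],"fingers":-1},{"dp":[0,0,0],"delta_rot":[0,0,0],"fingers":-1},{"dp":[0,0,0],"delta_rot":[0,0,0],"fingers":-1}]' >/dev/null; python3 -c "from h import *;lev()"
python3 -m crank '[{"dp":[0,-0.003,0],"delta_rot":[0,0,0.0016],"fingers":-1},{"dp":[0,0,0],"delta_rot":[0,0,0],"fingers":-1},{"dp":[0,0,0],"delta_rot":[0,0,0],"fingers":-1}]' >/dev/null; python3 -c "from h import *;lev()"
python3 -m crank '[{"dp":[0,-0.003,0],"delta_rot":[0,0,0.0016],"fingers":-1},{"dp":[0,0,0],"delta_rot":[0,0,0],"fingers":-1},{"dp":[0,0,0],"delta_rot":[0,0,0],"fingers":-1}]' >/dev/null; python3 -c "from h import *;lev()"
python3 -m crank '[{"dp":[0,-0.003,0],"delta_rot":[0,0,0.0016],"fingers":-1},{"dp":[0,0,0],"delta_rot":[0,0,0],"fingers":-1},{"dp":[0,0,0],"delta_rot":[0,0,0],"fingers":-1}]' >/dev/null; python3 -c "from h import *;lev()"
python3 -m crank '[{"dp":[0,-0.003,0],"delta_rot":[0,0,0.0016],"fingers":-1},{"dp":[0,0,0],"delta_rot":[0,0,0],"fingers":-1},{"dp":[0,0,0],"delta_rot":[0,0,0],"fingers":-1}]' >/dev/null; python3 -c "from h import *;lev();rim()"
```

```text
rim z 95pct 0.13513385487650725 mid [0.1261 0.1326 0.1369]
t 19.13 lever 0.6622 r 0.1497 z 0.1321 tang F -3.3 rad F -6.5 Fz 5.6 yaw err deg -1.0 gap 0.242
t 19.38 lever 0.6725 r 0.1497 z 0.1321 tang F -3.2 rad F -5.4 Fz 5.5 yaw err deg -1.0 gap 0.241
t 19.63 lever 0.6825 r 0.1497 z 0.1321 tang F -3.0 rad F -6.0 Fz 4.7 yaw err deg -1.0 gap 0.245
t 19.88 lever 0.6927 r 0.1498 z 0.1321 tang F -3.0 rad F -5.7 Fz 6.0 yaw err deg -1.0 gap 0.246
t 20.13 lever 0.7032 r 0.1497 z 0.1321 tang F -2.5 rad F -5.2 Fz 5.4 yaw err deg -1.0 gap 0.242
rim z 95pct 0.13656696382067757 mid [0.1274 0.1338 0.1382]
```

```bash

for i in 1; do
python3 -m crank '[{"dp":[0,-0.003,0],"delta_rot":[0,0,0.0016],"fingers":-1},{"dp":[0,0,0],"delta_rot":[0,0,0],"fingers":-1},{"dp":[0,0,0],"delta_rot":[0,0,0],"fingers":-1}]' >/dev/null; python3 -c "from h import *;lev()"
python3 -m crank '[{"dp":[0,-0.003,0],"delta_rot":[0,0,0.0016],"fingers":-1},{"dp":[0,0,0],"delta_rot":[0,0,0],"fingers":-1},{"dp":[0,0,0],"delta_rot":[0,0,0],"fingers":-1}]' >/dev/null; python3 -c "from h import *;lev()"
python3 -m crank '[{"dp":[0,-0.003,0],"delta_rot":[0,0,0.0016],"fingers":-1},{"dp":[0,0,0],"delta_rot":[0,0,0],"fingers":-1},{"dp":[0,0,0],"delta_rot":[0,0,0],"fingers":-1}]' >/dev/null; python3 -c "from h import *;lev()"
python3 -m crank '[{"dp":[0,-0.003,0],"delta_rot":[0,0,0.0016],"fingers":-1},{"dp":[0,0,0],"delta_rot":[0,0,0],"fingers":-1},{"dp":[0,0,0],"delta_rot":[0,0,0],"fingers":-1}]' >/dev/null; python3 -c "from h import *;lev()"
done
python3 -m crank '[{"dp":[0,-0.003,0],"delta_rot":[0,0,0.0016],"fingers":-1},{"dp":[0,0,0],"delta_rot":[0,0,0],"fingers":-1},{"dp":[0,0,0],"delta_rot":[0,0,0],"fingers":-1}]' >/dev/null; python3 - <<'E'
from h import *
lev()
# independent check: vertical shift of stage in side view (side7 = rest) -> lift
p,d=manip.snapshot("side");a=cv2.imread("pics/side7.png",0).astype(np.float32);b=cv2.cvtColor(p,7).astype(np.float32)
cv2.imwrite("pics/side8.png",p[:,:,::-1])
up=lambda x:cv2.resize(x,None,fx=8,fy=8,interpolation=cv2.INTER_CUBIC)
T=a[223:243,262:296];W=b[200:245,254:304]
r=cv2.matchTemplate(up(W),up(T),cv2.TM_CCOEFF_NORMED);_,v,_,loc=cv2.minMaxLoc(r)
dy=(loc[1]/8+200)-223;dx=loc[0]/8+254-262
for l in (.016,.02,.024,.028,.032): print(l,np.round(proj("side",[*AX,.052+l])-proj("side",[*AX,.052]),2))
print("shift",dx,dy,"score",v)
E
```

```text
t 20.43 lever 0.7134 r 0.1497 z 0.1321 tang F -3.3 rad F -5.0 Fz 5.9 yaw err deg -1.0 gap 0.244
t 20.68 lever 0.7235 r 0.1497 z 0.1321 tang F -2.4 rad F -4.1 Fz 7.1 yaw err deg -1.0 gap 0.242
t 20.93 lever 0.7333 r 0.1497 z 0.1321 tang F -3.3 rad F -3.5 Fz 8.3 yaw err deg -1.0 gap 0.243
t 21.18 lever 0.7436 r 0.1497 z 0.1321 tang F -2.7 rad F -4.4 Fz 6.2 yaw err deg -1.0 gap 0.241
t 21.43 lever 0.7508 r 0.1498 z 0.1321 tang F -2.9 rad F -4.8 Fz 7.1 yaw err deg -1.1 gap 0.246
0.016 [[-0.01 -5.3 ]]
0.02 [[-0.01 -6.64]]
0.024 [[-0.01 -7.98]]
0.028 [[-0.01 -9.32]]
0.032 [[-1.000e-02 -1.066e+01]]
shift 0.0 -8.125 score 0.8133909106254578
```

The stage image has risen 24.4 mm, equivalent to three clicks, which agrees with the 0.751 rad readout. I take one more small step to feel for the detent.

```bash

python3 -m crank '[{"dp":[0,-0.002,0],"delta_rot":[0,0,0.001],"fingers":-1},{"dp":[0,0,0],"delta_rot":[0,0,0],"fingers":-1},{"dp":[0,0,0],"delta_rot":[0,0,0],"fingers":-1}]' >/dev/null; python3 -c "from h import *;lev()"
python3 -m crank '[{"dp":[0,-0.002,0],"delta_rot":[0,0,0.001],"fingers":-1},{"dp":[0,0,0],"delta_rot":[0,0,0],"fingers":-1},{"dp":[0,0,0],"delta_rot":[0,0,0],"fingers":-1}]' >/dev/null; python3 -c "from h import *;lev()"
python3 -m crank '[{"dp":[0,0,0],"delta_rot":[0,0,0],"fingers":-1},{"dp":[0,0,0],"delta_rot":[0,0,0],"fingers":-1},{"dp":[0,0,0],"delta_rot":[0,0,0],"fingers":-1},{"dp":[0,0,0],"delta_rot":[0,0,0],"fingers":-1},{"dp":[0,0,0],"delta_rot":[0,0,0],"fingers":-1},{"dp":[0,0,0],"delta_rot":[0,0,0],"fingers":-1}]' >/dev/null; python3 - <<'E'
from h import *
lev()
p,d=manip.snapshot("side");cv2.imwrite("pics/s9.png",cv2.resize(p[130:290,180:370,::-1],(684,576),interpolation=3))
E
```

```text
t 21.73 lever 0.7548 r 0.1498 z 0.1321 tang F -4.1 rad F -4.3 Fz 7.1 yaw err deg -1.2 gap 0.242
t 21.98 lever 0.7593 r 0.1498 z 0.1321 tang F -4.7 rad F -4.1 Fz 6.9 yaw err deg -1.3 gap 0.243
t 22.48 lever 0.7591 r 0.1498 z 0.1321 tang F -4.9 rad F -4.9 Fz 5.1 yaw err deg -1.3 gap 0.243
```

View pics/s9.png

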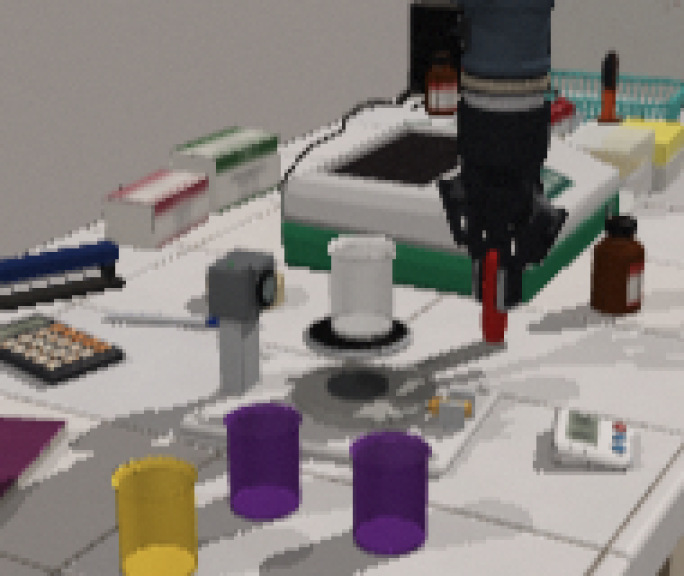

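The beaker stands upright on the raised stage (crop (360,285)) and the fingers hold the red handle (490,290). The tangential force rose from 2.8 to 4.8 N and the steps shortened, which marks the third click. I hand in.

```bash
python3 -c "
from station import manip
print(manip.sign_off())"
```

```text
the job is handed in; nothing more can be done
None
```

The job is handed in at about 22.5 s: the beaker stands upright, released, on the stage pad, and the fingers still hold the red handle at the third click (0.76 rad by the arm's pose; the stage's rise in the side view also matches three clicks).

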